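# Change the glued part under the weights

## Task

The glued part in the nest has cured. Take both weights off it and stand them on the low side tray, lay the cured part on the middle of the empty wooden rest, along it and flat on both cork ribs, put the fresh part from the plywood board into the nest instead, and then stand each weight back on it at the same spot where it stood before. Knock nothing over and leave the timer and the beaker where they are.

Things in the scene. Friction and masses are not known exactly. Their poses are not given: they have to be found in the camera images.
- tall_weight: Brass-coloured weight with a knob on top, round body 37 mm across and 50 mm tall, then the round knob 24 mm across, 66 mm tall in all, 0.35 to 0.65 kg. Starts upright on one end of the cured part. Origin at the centre of its underside, z up.
- low_weight: Steel weight with a knob on top, round body 42 mm across and 28 mm tall, narrow neck 16 mm across, knob 26 mm across from 40 to 52 mm height (its top), 0.28 to 0.52 kg. Starts upright on the other end of the cured part (which weight is on which end varies). Origin at the centre of its underside, z up.
- cured_part: Flat aluminium bar with a black rubber pad bonded under it, 120 mm (its x) by 44 mm (its y) by 26 mm tall, 0.25 kg. Starts in the nest under both weights, which stand on its top about 34 mm either side of its middle along x. Origin at the centre of its underside, z up.
- fresh_part: Same kind of bar with pad as the cured part, same size 120 x 44 x 26 mm (x, y, z). Starts lying with nothing on it on a fixed plywood board (160 by 76 mm, top 12 mm above the worktop, a 4 mm high batten across each end beyond the part). Origin at the centre of its underside, z up.
- nest: Fixed dark steel base plate 160 mm (x) by 76 mm (y), 10 mm thick: a part lies on its top, 10 mm above the nest's origin, its long x axis along the nest's x (either way round). Low stops 6 mm high, two at the long sides near each end and one across each end, leave 6 mm free on each side of the part; beside the middle 80 mm of the part there is no stop. Origin at the centre of its underside, z up.
- side_tray: Fixed open aluminium tray, 140 mm (x) by 76 mm (y), empty, rim 14 mm above the worktop, walls 3 mm thick, inner floor 3 mm above its origin. Holds both weights side by side along x. Origin at the centre of its underside, z up.
- out_rest: Fixed wooden rest, empty: base 130 mm (x) by 76 mm (y), 10 mm thick, with two cork ribs 66 mm long running along its y, 35 mm either side of its middle, 14 mm wide, tops 18 mm above the rest's origin. The cured part shall lie on both ribs, its x along the rest's x (either way round). Origin at the centre of its underside, z up.
- under_hose (a point): Obstacle mark, fixed: the bare spot on the worktop 0.69 m below a thick hanging hose, which rises towards the robot (0.84 m up at x 0.43, y 0.17) and sinks away (0.54 m at x 0.62, y 0.25). All work is to its right; coming from the left, swing past it with the tool drawn back to 0.4 m from the base, low. At the right a dispensing gun hangs 0.33 m up beyond x = 0.56, y -0.2 to -0.3.
- timer: Bystander: white timer with three buttons, 60 x 66 x 24 mm. Loose; stays where it is. Origin at the centre of its underside.
- beaker: Bystander: empty white plastic beaker, 69 mm across, 79 mm tall. Loose; stays where it is. Origin at the centre of its underside.
There are look-alikes about, which are no part of the job. What is shaped like the tall_weight but black is not meant.

How it is judged (in metres and radians):
On the way, in this order (a step that is already met when the one before it is completed fails the run):
1. both weights stand released on the side tray (x of tall_weight in the frame of side_tray between -0.06 and 0.06 m and y of tall_weight in the frame of side_tray between -0.03 and 0.03 m and z of each of tall_weight, low_weight in the frame of side_tray below 0.01 m and angle between each of tall_weight, low_weight's own z axis and vertical below 0.1 rad and contact force between each of tall_weight, low_weight and the fingers below 0.05 N and linear speed of each of tall_weight, low_weight below 0.03 m/s and x of low_weight in the frame of side_tray between -0.06 and 0.06 m and y of low_weight in the frame of side_tray between -0.03 and 0.03 m), for 0.2 s.
2. the cured part lies released on the middle of the wooden rest, along it (horizontal distance between cured_part and out_rest below 0.015 m and angle between the x axis of cured_part and the x axis of out_rest, either way round below 0.2 rad and z of cured_part in the frame of out_rest between 0.014 and 0.022 m and angle between cured_part's own z axis and vertical below 0.06 rad and contact force between cured_part and the fingers below 0.05 N and linear speed of cured_part below 0.03 m/s), for 0.2 s.
3. the fresh part lies released and flat in the nest (horizontal distance between fresh_part and nest below 0.012 m and angle between the x axis of fresh_part and the x axis of nest, either way round below 0.15 rad and z of fresh_part in the frame of nest below 0.014 m and angle between fresh_part's own z axis and vertical below 0.06 rad and contact force between fresh_part and the fingers below 0.05 N and linear speed of fresh_part below 0.03 m/s), for 0.2 s.
At the end, for the whole second after the job is handed in: Cured part flat on the rest's ribs, within 15 mm and 0.2 rad of it; fresh part flat in the nest, within 12 mm and 0.15 rad; each weight upright on the fresh part within 15 mm of its start place; timer and beaker within 20 mm of theirs; all released and at rest (all of step 2 and all of step 3 and distance of each of tall_weight, low_weight from where it was at the start of the episode below 0.015 m and angle between each of tall_weight, low_weight's own z axis and vertical below 0.1 rad and contact force between each of tall_weight, low_weight and the fingers below 0.05 N and linear speed of each of tall_weight, low_weight below 0.03 m/s and distance of each of timer, beaker from where it was at the start of the episode below 0.02 m); the robot touches nothing.
It fails at once if a weight is knocked over (angle between any of tall_weight, low_weight's own z axis and vertical above 0.6 rad).
It fails at once if a part is turned over (angle between any of cured_part, fresh_part's own z axis and vertical above 0.8 rad).
It fails at once if the beaker is knocked over or the timer or beaker is pushed away (angle between beaker's own z axis and vertical above 0.5 rad or distance of any of timer, beaker from where it was at the start of the episode above 0.04 m).
It also fails if it takes over 118 s, if anything falls off the work surface, if the arm or the gripper's body presses on something with over 40 N, if the wrist force passes 120 N, or if a joint passes its speed limit or range.

## Robot

A 6-joint arm with a two-finger parallel gripper is mounted at the origin on a cart in front of the work surface, level with it; the furniture and walls round the work are solid. World frame = base frame: x ahead of the robot, y to its left, z up, the work surface at z = 0. Lengths are in mm, angles in rad, forces in N, time in s.
With the tool pointing down it reaches from about 275 to 825 mm from the base axis. Payload 5.2 kg.
Tool frame: the origin (TCP) lies at the very end of the fingers, on their centre line; the grasp point (between the pads) lies 19 mm behind it; z points along the fingers, y is the line along which they close (so a half turn about z gives the same grasp; the last joint's range is limited). The gripper opens to 93 mm and grips with 3 to 60 N. Pads are 15 mm wide; open, the fingers measure 128 mm over their backs; the gripper's body (75 mm by 188 mm) begins 65 mm behind the grasp point.
Start: joints at [1.143, 0.259, 1.535, -0, 1.348, -0.203], TCP at [122.578, 536.171, 218.653] pointing down, gripper open.
Joint ranges: [-3.14, 3.14], [-0.91, 2.08], [0.19, 2.58], [-1.22, 4.36], [0.22, 2.71], [-3.12, 3.12]. Speed limits (rad/s): [2.57, 2.57, 3.14, 3.14, 3.14, 3.14].

## Interface

Orientations are given as [roll, pitch, yaw] about the fixed x, y, z axes, in that order (R = Rz(yaw) Ry(pitch) Rx(roll)).
In Python, from bench import robot gives the robot as it stands. The module is installed in compiled form; this text tells all that it offers. Calls block until the motion is done:
- robot.move_ptp(position, orientation): joint-space move of the TCP to a pose.
- robot.move_linear(position, ori=None, speed=150, f_stop=None): straight line of the TCP; ori=None keeps the orientation; speed is the mean speed in mm/s. With f_stop (N) it stops when the force on the tool has changed by that much, and returns True; else False.
- robot.move_j(angles): joint-space move.
- robot.move_gripper(opening): opening from 0.0 (shut) to 1.0 (fully open); the grip force is fixed at half the most; returns when the fingers have stopped.
- robot.sleep(seconds).
- robot.inverse_kinematics(position, orientation): joint angles nearest the present ones, or None.
- robot.get_image(name): name is "scene" or "top"; returns a dict with "img" (420x560x3 uint8, blue, green, red), "fovy" (degrees; the focal length in pixels is half the picture's height over the tangent of half this angle, whatever the lens; pixels are square), "cx", "cy" (the principal point, pixels), "eye" and "orientation" of the camera in the world. Camera axes: x right, y down, z forward; pixel columns grow to the right and rows downward; lengths in mm; the calibration is good to about 2 mm. A picture is of the moment at which its call begins. There is no depth.
A pose or a line that the arm cannot do raises robot.MotionError and nothing moves.
- robot.hand_in(): hands the job in; it is judged then, once.
Readings, each from a call of its own:
- robot.current_t(): time.
- robot.current_qpos(): joint angles.
- robot.current_joint_vel(): joint speeds.
- robot.current_joint_efforts(): joint torques, N m.
- robot.current_tcp_pos(): TCP position.
- robot.current_eef_rot(): TCP orientation.
- robot.current_contact_force(): force on the tool from outside, world axes, zero at the start.
- robot.current_ft_torque(): the same for the moment, N m.
- robot.current_gripper_width(): opening from 0.0 (shut) to 1.0 (fully open).
- robot.current_finger_force(): force on a finger pad.
Only numpy, scipy, OpenCV 4.12 (cv2) and the standard library are available. Lean on these libraries where they do the work, as an engineer would, in place of code of your own. Each camera call takes 0.05 s, during which the arm holds its last target. There are 200 camera calls.

## Working session

There is one attempt and no reset: what is moved stays moved. The work goes in short steps, each a Python script; the robot and the scene stay as the last script left them, time stands still between calls to the robot, and variables do not carry over. Pictures are saved under pics/ and viewed, at most 14 in all, crops included, and the job is handed in when it is done.

```bash
mkdir -p pics; python3 - <<'E'
from bench import robot
import cv2
for n in("scene","top"):
    d=robot.get_image(n); cv2.imwrite(f"pics/{n}0.png",d["img"])
    print(n,{k:v for k,v in d.items() if k!="img"})
print(robot.current_t(),robot.current_eef_rot())
E
```

```text
scene {'fovy': 48.96773792298313, 'cx': 275.12255277712853, 'cy': 208.8043118754756, 'eye': array([-253.69486884, -856.7892526 ,  641.71322488]), 'orientation': array([-2.06746258,  0.02115796, -0.84242041])}
top {'fovy': 53.082421281745425, 'cx': 286.302089457021, 'cy': 201.24383655024513, 'eye': array([340.02762607, -13.92036587, 943.12771206]), 'orientation': array([-2.91168358e+00, -1.43923647e-03, -1.91920161e+00])}
0.1 [-3.14000284e+00 -3.25671848e-04  2.91676949e+00]
```

View pics/scene0.png

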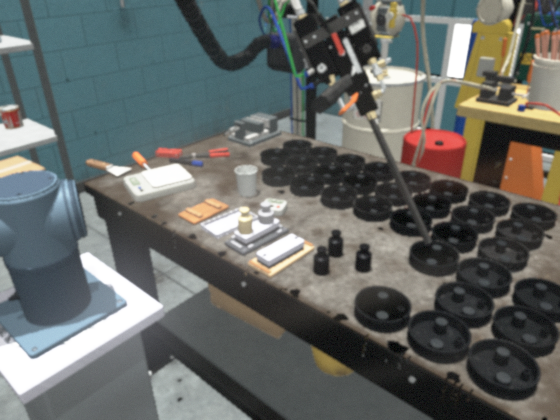

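View pics/top0.png

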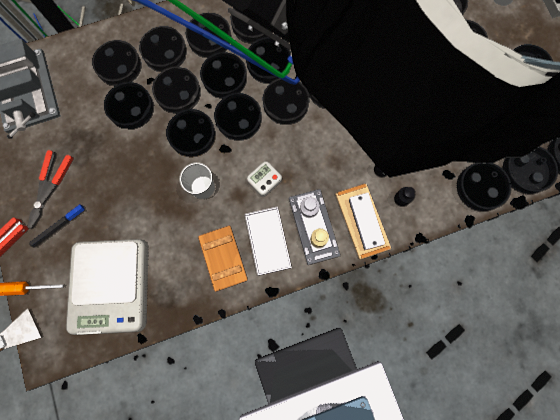

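The top view shows, from left to right, the wooden rest (~222,258), the tray (~268,240), the nest with the cured part (~315,227), and the board with the fresh part (~363,220). The beaker is at (198,180) and the timer at (264,178). I'll enlarge both views to get exact pixels.

```bash
python3 - <<'E'
import cv2
i=cv2.imread("pics/top0.png"); cv2.imwrite("pics/c1.png",cv2.resize(i[170:300,195:400],None,fx=3.9,fy=3.9,interpolation=cv2.INTER_CUBIC))
i=cv2.imread("pics/scene0.png"); cv2.imwrite("pics/c2.png",cv2.resize(i[155:280,170:330],None,fx=4.8,fy=4.8,interpolation=cv2.INTER_CUBIC))
E
```

```text
(no output)
```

View pics/c1.png

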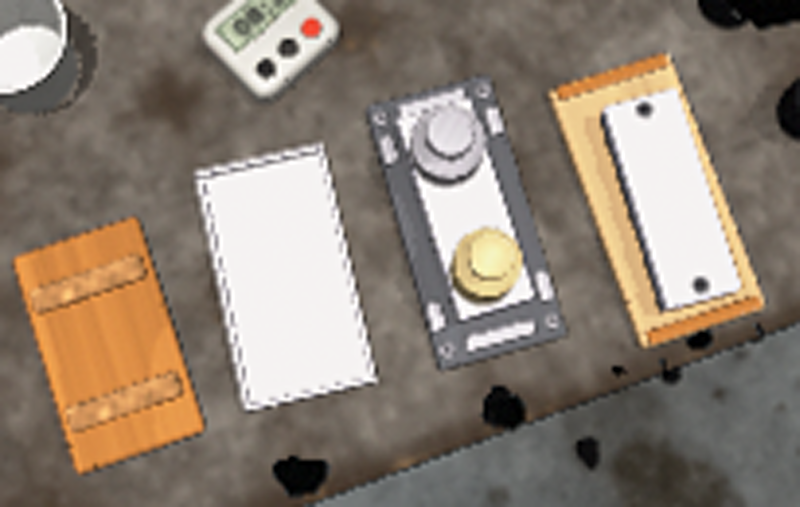

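View pics/c2.png

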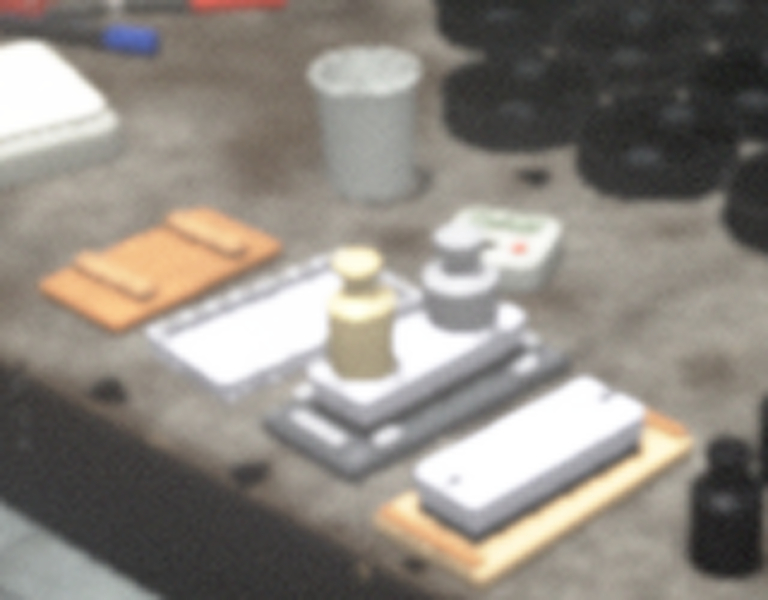

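```bash
cat > cam.py <<'E'
import numpy as np
from scipy.spatial.transform import Rotation as R
C={"top":(53.082421281745425,286.302089457021,201.24383655024513,[340.02762607,-13.92036587,943.12771206],[-2.91168358,-1.43923647e-03,-1.91920161]),
"scene":(48.96773792298313,275.12255277712853,208.8043118754756,[-253.69486884,-856.7892526,641.71322488],[-2.06746258,0.02115796,-0.84242041])}
def ray(n,u,v,z):
    fy,cx,cy,e,o=C[n]; f=210/np.tan(np.radians(fy/2)); e=np.array(e)
    d=R.from_euler("xyz",o).apply([(u-cx)/f,(v-cy)/f,1]); return (e+d*(z-e[2])/d[2])[:2]
def top(p,z): return np.array([ray("top",(u+.5)/3.9-.5+195,(v+.5)/3.9-.5+170,z) for u,v in p])
def sc(p,z): return np.array([ray("scene",(u+.5)/4.8-.5+170,(v+.5)/4.8-.5+155,z) for u,v in p])
E
python3 - <<'E'
from cam import *
np.set_printoptions(precision=1,suppress=True)
def rect(n,P):  # corners far-left, far-right, near-right, near-left
    a=(P[0]+P[1]-P[2]-P[3])/2; b=(P[0]+P[3]-P[1]-P[2])/2
    print(n,P.mean(0),"L",np.hypot(*a),"W",np.hypot(*b),"yaw x",np.arctan2(a[1],a[0]).round(3),"from y",(np.arctan2(b[1],b[0])-np.pi/2).round(3))
rect("rest",top([(14,258),(137,218),(204,430),(82,472)],10))
rect("tray",top([(195,175),(323,145),(377,381),(248,411)],14))
rect("nest",top([(367,103),(488,74),(567,335),(443,369)],10))
rect("board",top([(549,95),(668,54),(764,300),(641,346)],12))
rect("fresh",top([(601,108),(683,90),(742,291),(661,310)],38))
print("screws",top([(644,109),(701,285)],38))
rect("cured",top([(402,101),(470,93),(537,305),(463,318)],36))
print("tall knob",top([(487,257)],102),sc([(357,259)],102),"low",top([(450,132)],88),sc([(461,240)],88))
rect("fresh sc",sc([(597,376),(645,405),(468,518),(416,474)],38))
rect("rest sc",sc([(197,207),(283,243),(117,329),(40,287)],10))
rect("nest sc",sc([(497,315),(570,360),(353,475),(265,425)],10))
rect("board sc",sc([(600,376),(691,439),(483,582),(378,514)],12))
print("timer",top([(272,40)],24),"beaker",ray("top",198,172,79),ray("top",198,184,0))
E
```

```text
rest [472.8  86.3] L 127.39696333275168 W 72.39143911019022 yaw x -0.009 from y -0.023
tray [474.  -20.3] L 138.7436182347462 W 74.99566594659733 yaw x -0.117 from y -0.117
nest [ 471.  -129.3] L 159.66063270732315 W 73.26617837947282 yaw x -0.08 from y -0.095
board [ 445.1 -236.1] L 153.5346173215924 W 75.36057621186383 yaw x -0.029 from y -0.003
fresh [ 438.  -238.2] L 118.30416532316687 W 47.3949705544378 yaw x -0.106 from y -0.124
screws [[ 491.  -243.3]
 [ 387.2 -235. ]]
cured [ 475.  -130.1] L 127.01424932866885 W 40.41016305951261 yaw x -0.077 from y -0.2
tall knob [[ 435.1 -121. ]] [[ 434.  -125.1]] low [[ 506.4 -128.3]] [[ 502.5 -134. ]]
fresh sc [ 437.2 -242. ] L 129.02381491383247 W 41.5361837901764 yaw x -0.044 from y -0.207
rest sc [471.   85.6] L 130.75204356430578 W 75.872897033957 yaw x 0.038 from y -0.008
nest sc [ 468.5 -135.6] L 161.79118850947782 W 67.30033414115697 yaw x -0.087 from y -0.109
board sc [ 446.8 -238.2] L 165.36557512774093 W 77.62082885326772 yaw x -0.003 from y -0.166
timer [[605.6 -58.8]] beaker [654.9  71.9] [655.8  88.4]
```

```bash
python3 - <<'E'
from bench import robot
import numpy as np, cv2
p=np.array(robot.current_tcp_pos()); a=np.arctan2(p[1],p[0])
robot.move_linear([400*np.cos(a),400*np.sin(a),200],speed=250)
q=list(robot.current_qpos()); print(np.round(q,2)); q[0]-=a+0.27; 
t=robot.inverse_kinematics([385,-107,200],[np.pi,0,-0.1]); print(t)
q[5]=t[5] if t is not None else q[5]
robot.move_j(q); print(robot.current_tcp_pos(),robot.current_eef_rot())
robot.move_linear([434.7,-122.8,130],[np.pi,0,-0.1],speed=120)
d=robot.get_image("scene")["img"]; cv2.imwrite("pics/c3.png",cv2.resize(d[130:280,170:330],None,fx=4,fy=4,interpolation=cv2.INTER_CUBIC))
d=robot.get_image("top")["img"]; cv2.imwrite("pics/t3.png",cv2.resize(d[130:300,195:400],None,fx=3.5,fy=3.5,interpolation=cv2.INTER_CUBIC))
print(robot.current_t(),robot.current_tcp_pos(),robot.current_qpos())
E
```

```text
[ 1.07 -0.    1.89  0.    1.25 -0.28]
[-5.52045484e-01 -4.38914061e-03  1.89031251e+00 -4.44089210e-16
  1.25566928e+00  1.11875084e+00]
[ 386.88054535 -106.68482736  200.5856194 ] [ 3.14111436e+00 -2.15590164e-03 -9.70736945e-02]
3.9167 [ 434.8175683  -122.82681913  130.6816312 ] [-5.23035553e-01  1.66233635e-01  1.88778403e+00 -2.78987376e-05
  1.08635489e+00  1.14760341e+00]
```

View pics/c3.png

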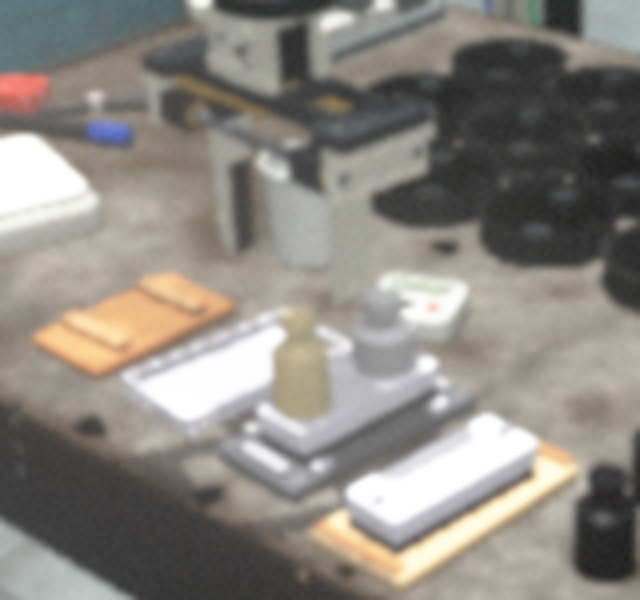

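View pics/t3.png

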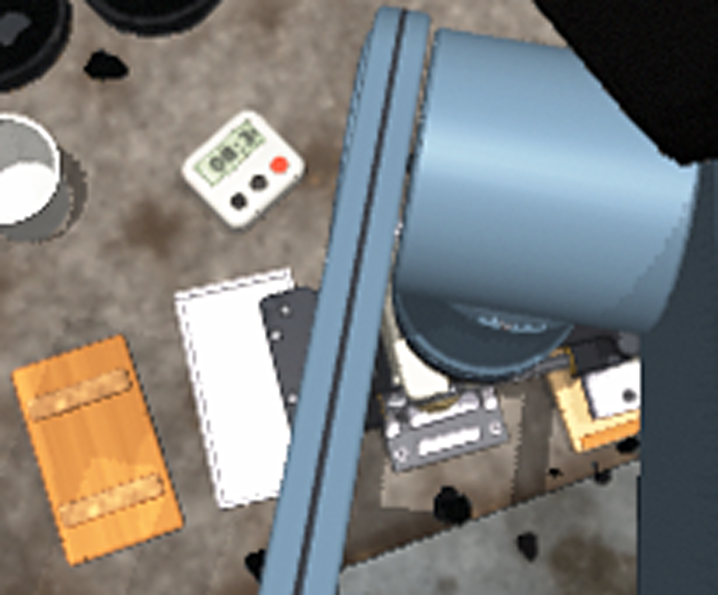

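The scene view shows finger tips at about (237,248) and (350,295), and the tall knob top at about (299,313). I'll compare these with the projected TCP.

```bash
cat >> cam.py <<'E'
def proj(n,P):
    fy,cx,cy,e,o=C[n]; f=210/np.tan(np.radians(fy/2))
    d=R.from_euler("xyz",o).inv().apply(np.array(P,float)-e); return np.c_[cx+f*d[:,0]/d[:,2],cy+f*d[:,1]/d[:,2]]
E
python3 - <<'E'
from cam import *
c=np.array([434.8,-122.8,130.7]); y=np.array([np.sin(-.1),-np.cos(-.1),0])
P=[c,c+55*y,c-55*y,[434.7,-122.8,102],[434.7,-122.8,36],[504.8,-131,88]]
print(np.round((proj("scene",P)-[170,130]+.5)*4-.5))
E
```

```text
[[293. 273.]
 [352. 303.]
 [238. 245.]
 [296. 314.]
 [301. 406.]
 [383. 297.]]
```

```bash
cat > ops.py <<'E'
from bench import robot
import numpy as np
def ori(y): return [np.pi,0,y]
def pick(p,z,yaw,open_=0.7,up=140,close=0.0):
    robot.move_gripper(open_)
    robot.move_linear([*p,up],ori(yaw),speed=200)
    hit=robot.move_linear([*p,z],speed=100,f_stop=15)
    robot.move_gripper(close)
    print("pick",hit,np.round(robot.current_tcp_pos(),1),"w",round(robot.current_gripper_width()*93,1),"F",np.round(robot.current_finger_force(),1))
    robot.move_linear([*p,up],speed=120)
    print(" lifted w",round(robot.current_gripper_width()*93,1),np.round(robot.current_contact_force(),1),round(robot.current_t(),1))
def place(p,z,yaw,open_=0.7,up=140,fs=5):
    robot.move_linear([*p,up],ori(yaw),speed=150)
    robot.move_linear([*p,z+8],speed=100)
    robot.sleep(0.2)
    hit=robot.move_linear([*p,z-4],speed=25,f_stop=fs)
    t=np.round(robot.current_tcp_pos(),1)
    robot.move_gripper(open_); robot.sleep(0.2)
    robot.move_linear([*p,up],speed=150)
    print("place",hit,t,round(robot.current_t(),1))
E
python3 - <<'E'
from ops import *
pick([434.5,-124],55,-0.1)
place([441.7,-18.3],22,-0.117)
pick([504,-131.5],63,-0.1)
place([505.3,-25.7],30,-0.117)
E
```

```text
pick False [ 434.6 -123.9   55.2] w 35.0 F 30.0
 lifted w 35.3 [ 0.3 -0.  -4.5] 7.3
place True [442.  -18.2  22. ] 11.8
pick False [ 505.3 -131.3   65.9] w 24.6 F 51.4
 lifted w 24.9 [-0.3  0.3 -3.2] 15.3
place True [505.7 -25.7  33. ] 19.7
```

```bash
python3 - <<'E'
from bench import robot
import numpy as np, cv2
robot.move_linear([400,-60,200],speed=250)
d=robot.get_image("scene")["img"]; a=cv2.resize(d[180:280,170:330],None,fx=4.8,fy=4.8,interpolation=cv2.INTER_CUBIC)
cv2.imwrite("pics/c4.png",a)
d=robot.get_image("top")["img"]; cv2.imwrite("pics/t4.png",cv2.resize(d[170:300,195:400],None,fx=3.9,fy=3.9,interpolation=cv2.INTER_CUBIC))
E
```

```text
(no output)
```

View pics/c4.png

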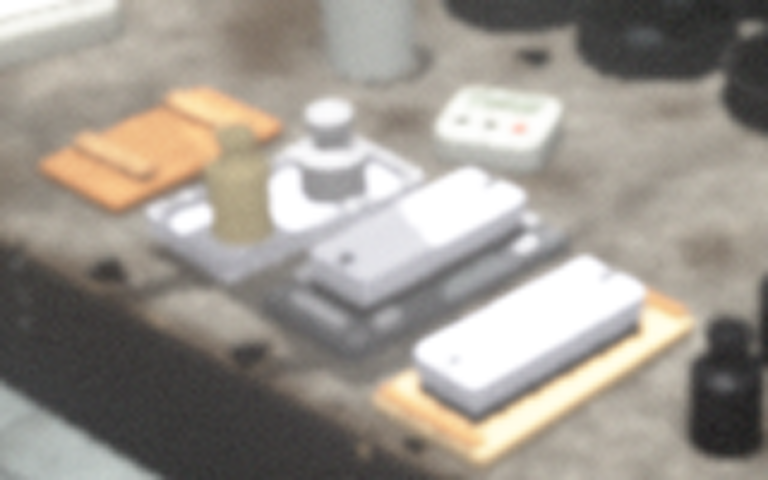

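View pics/t4.png

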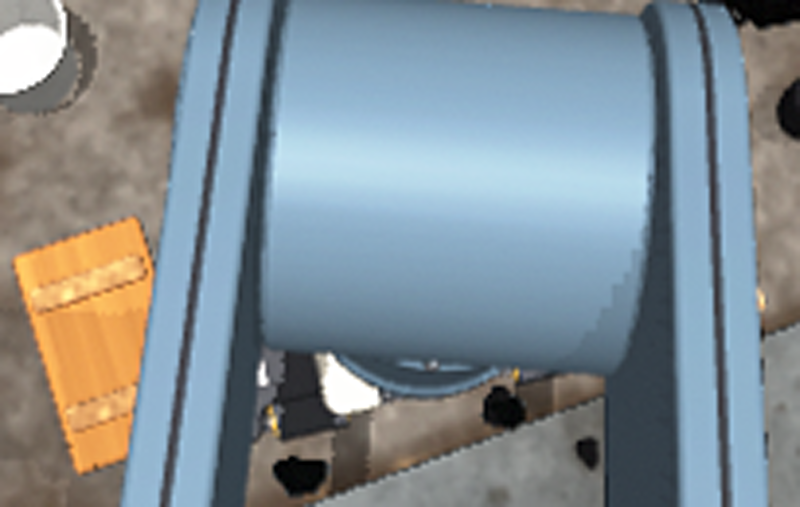

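Both weights stand in the tray, the tall one at about (238,185) and the low one at about (332,150). The cured part's screws are at (347,259) and (492,182), the fresh part's at (455,358) and (607,273).

```bash
python3 - <<'E'
from cam import *
np.set_printoptions(precision=1,suppress=True)
f=lambda p,z: sc(np.array(p)+[0,120],z)
c=f([(347,259),(492,182)],36); print("cured screws",c,c.mean(0),np.arctan2(*(c[1]-c[0])[::-1]))
c=f([(312,250),(478,168),(527,195),(362,293)],36); print(c.mean(0))
c=f([(455,358),(607,273)],38); print("fresh screws",c,c.mean(0),np.arctan2(*(c[1]-c[0])[::-1]))
c=f([(416,354),(597,256),(645,286),(468,400)],38); print(c.mean(0))
print("low in tray", f([(330,109)],55), "tall", f([(236,133)],69))
E
```

```text
cured screws [[ 421.2 -125.6]
 [ 530.5 -129.4]] [ 475.8 -127.5] -0.03467099592094931
[ 471.9 -131.6]
fresh screws [[ 387.9 -233.9]
 [ 495.1 -241. ]] [ 441.5 -237.5] -0.06638940056993836
[ 436.7 -242.4]
low in tray [[509.6 -23.7]] tall [[438.5 -23.9]]
```

```bash
python3 - <<'E'
from ops import *
import cv2
pick([471,-129.5],14,-0.093,open_=0.85)
place([472,85],22,-0.01,open_=0.85)
robot.move_linear([400,-150,160],ori(-.1),speed=250)
d=robot.get_image("top")["img"]; cv2.imwrite("pics/t5.png",cv2.resize(d[170:300,195:400],None,fx=3.9,fy=3.9,interpolation=cv2.INTER_CUBIC))
E
```

```text
pick False [ 471.  -129.3   14.1] w 43.8 F 29.8
 lifted w 43.8 [-0.4 -0.3 -2.8] 25.0
place True [472.3  85.   21.7] 30.3
```

View pics/t5.png

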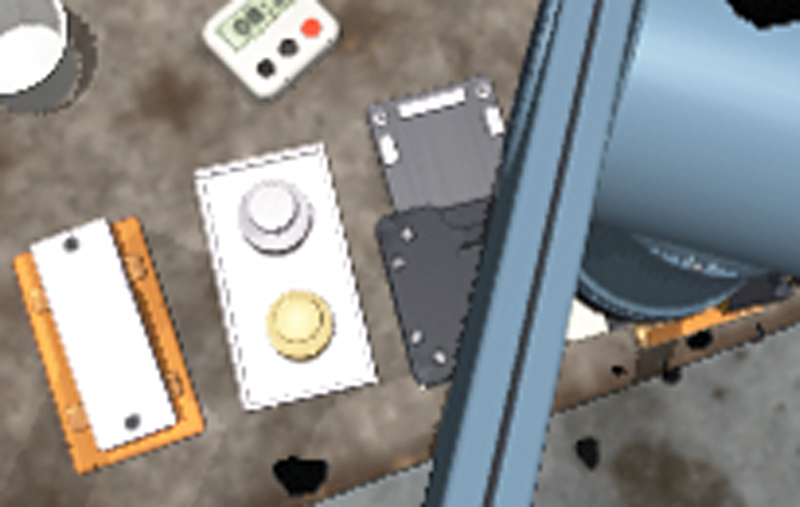

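The cured part lies on the rest, with screws at (70,244) and (132,422). The weights are in the tray, with the tall knob at (300,318) and the low one at (272,206). I'll check these against the TCP.

```bash
python3 - <<'E'
from cam import *
np.set_printoptions(precision=1,suppress=True)
print("tall",top([(300,318)],69),"low",top([(272,206)],55))
c=top([(70,244),(132,422)],44); print("cured",c.mean(0),np.arctan2(*(c[0]-c[1])[::-1]), top([(32,247),(103,220),(175,422),(102,451)],44).mean(0))
# nest stops: far end stop, far-left/right stops, far corner bolts (z~10)
print("nest far bolts",top([(379,118),(482,90)],10), "near bolts(prev)",top([(552,321),(447,350)],10))
E
```

```text
tall [[442.2 -19.8]] low [[507.1 -25.9]]
cured [475.2  85.1] 0.0190073291883207 [474.   84.3]
nest far bolts [[ 543.6 -102.6]
 [ 538.8 -165.3]] near bolts(prev) [[ 398.6 -154.3]
 [ 403.7  -92.4]]
```

```bash
python3 - <<'E'
from ops import *
import cv2
pick([438.7,-238.8],16,-0.1,open_=0.85)
place([471,-129.5],14,-0.085,open_=0.85)
robot.move_linear([400,-20,170],ori(-.1),speed=250)
robot.move_linear([400,60,170],ori(-.1),speed=250)
d=robot.get_image("top")["img"]; cv2.imwrite("pics/t6.png",cv2.resize(d[170:300,195:400],None,fx=3.9,fy=3.9,interpolation=cv2.INTER_CUBIC))
E
```

```text
pick False [ 438.7 -238.8   16. ] w 43.9 F 29.9
 lifted w 44.0 [-0.2  0.3 -2.8] 35.5
place True [ 471.3 -129.6   13.7] 40.3
```

View pics/t6.png

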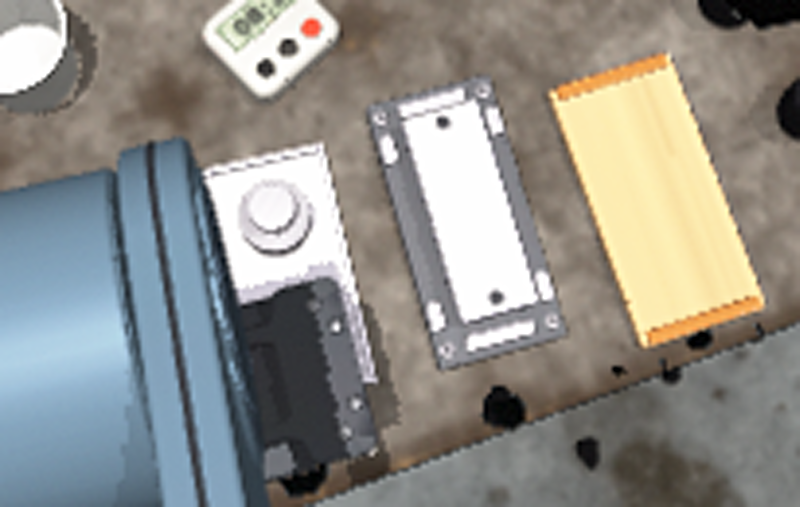

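The fresh part lies flat and centred in the nest, with screws at (442,121) and (497,297). Next the weights go back on, with the low one gripped higher this time.

```bash
python3 - <<'E'
from ops import *
import cv2
pick([505.7,-25.7],35.5,-0.117)
place([503.8,-130],68.5,-0.1)
pick([442,-18.3],22,-0.117)
place([434.6,-122.3],55,-0.1)
robot.move_linear([390,-20,180],ori(-.1),speed=250)
robot.move_linear([390,80,180],ori(-.1),speed=250)
d=robot.get_image("top")["img"]; cv2.imwrite("pics/t7.png",cv2.resize(d[170:300,195:400],None,fx=3.9,fy=3.9,interpolation=cv2.INTER_CUBIC))
E
```

```text
pick False [505.7 -25.6  35.5] w 24.8 F 30.0
 lifted w 25.1 [-0.4 -0.2 -3.3] 45.8
place True [ 504.1 -129.7   68.2] 49.7
pick False [442.1 -18.2  22.1] w 34.7 F 30.0
 lifted w 34.8 [ 0.   0.3 -3.9] 53.8
place True [ 434.9 -122.5   54.9] 57.7
```

View pics/t7.png

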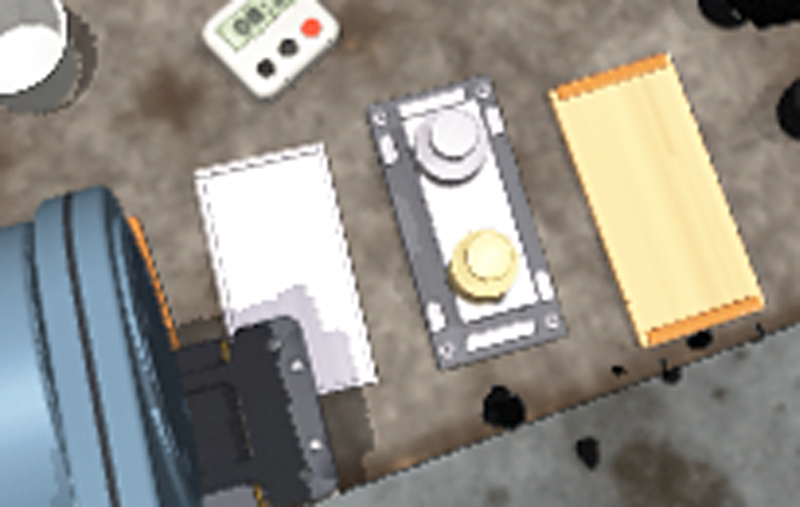

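The knobs are at (453,132) and (485,257), against (450,132) and (487,257) at the start, so both are within about 2 mm. The timer and beaker have not moved.

```bash
python3 -c "
from bench import robot
print(robot.hand_in(), robot.current_t())"
```

```text
the job is handed in; nothing more can be done
the job is handed in; nothing more can be done
```

I finished the job and handed it in at about 60 s of the 118 s, with no verdict reported back: cured part on the rest, fresh part in the nest, both weights within about 2 mm of their start spots by the top camera, and timer and beaker unmoved.

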